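# Eject the rotor from its nest into the tray

## Robot

A 7-joint arm with a two-finger parallel gripper is mounted at the origin on a cart in front of the work surface, level with it; the furniture and walls round the work are solid. World frame = base frame: x ahead of the robot, y to its left, z up, the work surface at z = 0. Lengths are in m, angles in rad, forces in N, time in s.
With the tool pointing down it reaches from about 0.4 to 0.85 m from the base axis. Payload 6.9 kg.
Tool frame: the origin (TCP) lies midway between the tips of the shut fingers; the grasp point (between the pads) lies behind it (ctrl.pinch_z is the z of the grasp point in the tool frame, in m); z points along the fingers, y is the direction in which the jaws open and shut (so a half turn about z gives the same grasp; the last joint's range is limited). The gripper opens to 85 mm and grips with 20 to 120 N. Pads are 22 mm wide; open, the fingers measure 114 mm over their backs; the gripper's body (76 mm by 85 mm) begins 54 mm behind the grasp point. The pads swing forward as they close: fully open they stand 13 mm farther back than shut.
Start: joints at [1.417, 0.507, -0.238, 1.5, 0.126, 1.149, -0.155], TCP at [0.16, -0.604, 0.231] pointing down, gripper open.
Joint ranges: [-3.08, 3.08], [-0.24, 2.05], [-1.43, 1.35], [0, 2.5], [-1.52, 4.66], [0.17, 1.96], [-2.89, 2.89]. Speed limits (rad/s): [2.39, 2.39, 3.14, 3.14, 3.14, 3.14, 3.14].

## Interface

Orientations are given as a unit quaternion [w, x, y, z].
In Python, from station import ctrl, get_state, vision, ticket, models gives the robot as it stands. Calls block until the motion is done:
- ctrl.movep(position, orientation): joint-space move of the TCP to a pose.
- ctrl.movel(position, frame=None, max_speed=0.15): straight line of the TCP; frame=None keeps the orientation; max_speed is the mean speed in m/s.
- ctrl.set_joints(angles): joint-space move.
- ctrl.ungrasp() and ctrl.close_gripper(force=None): open the fingers fully, or close them until they stop; force is the grip in N (None keeps the last).
- ctrl.pause(seconds).
- ctrl.ik(position, orientation): joint angles nearest the present ones, or None.
- get_state(): the state.
- vision.grab_frame(name): name is "scene" or "top"; returns (picture, depth): 480x640x3 uint8, blue, green, red; 480x640 float32, m along the optical axis (not along the pixel's ray), 0 where there is no reading.
- vision.camera_info(name): a dict with "mtx" (3x3 intrinsics, pixels), "dist_coeffs" ([k1, k2, p1, p2, k3] as OpenCV has them; the pictures are not rectified), "R" (3x3) and "t" (3): a world point X has camera coordinates R X + t. Camera axes: x right, y down, z forward; pixel columns grow to the right and rows downward; lengths in m; the calibration is good to about 2 mm. A picture is of the moment at which its call begins. camera_info takes no time and is no camera call.
A pose or a line that the arm cannot do raises ctrl.Unreachable and nothing moves.
- ticket.close_job(): hands the job in, once; it reports no verdict.
Trained networks look in the newest picture that a camera, given by its name, has taken for a name from the list of things; names that differ only in an ending like _2 or _b are one class to them, and where a whole thing is asked for, a point or a joint stands for the part that bears it (a point fixed in the world has none). Each returns a list of dicts, best first, with "p" (0 to 1); they miss things now and then, are a little off and sometimes report something else, mostly with a low value. They report only what shows in the picture. A call takes as long as a camera call. They do not tell look-alikes from the thing itself.
- models.recognise(camera, target): "point" ([column, row] in pixels, amid what is visible of it).
- models.masks_of(camera, target): "mask" (480x640 bool, what is visible of it) and "point" ([column, row] in pixels, amid what is visible of it).
The state is a dict: "time": time; "qpos": joint angles; "qd": joint speeds; "tau": joint torques, N m; "tcp_pos": TCP position; "eef_rot": TCP orientation; "contact_force": force on the tool from outside, world axes, zero at the start; "wrist_torque": the same for the moment, N m; "width": finger opening in m.
Only numpy, scipy, OpenCV 4.12 (cv2) and the standard library are available. Lean on these libraries where they do the work, as an engineer would, in place of code of your own. Each camera call takes 0.05 s, during which the arm holds its last target.

## Task

The copper rotor sits sunk in the pocket of the steel ejector nest. Push the nest's lever paddle all the way down so that the rotor rises, then lift it out by its hub and set it down flat, hub up, in the empty tray with the black liner. Do not drop it in, and leave the spare rotor on the bench alone.

Things in the scene. Friction and masses are not known exactly. Their poses are not given: they have to be found in the camera images.
- nest: Ejector nest, fixed to the bench: a plain steel block 96 x 96 mm, 44 mm high. Origin at the centre of its underside, z up. In its top is a round pocket, 73 mm in diameter and 30 mm deep, centred on the origin; a pusher plate in the pocket floor carries the rotor. Its lever sticks out of its -x side (which looks roughly to the robot), out to 136 mm from the origin.
- ejector_lever (a joint): Angle of the nest's lever, 0 = up (rotor seated), 0.42 rad = paddle fully down against its stop, where the pusher has lifted the rotor 24 mm: its disc then stands level with the top of the block (2 mm above it) and hub and shaft stand free above. The lever turns about a pin at 58 mm along -x and 32 mm above the nest's origin. It is stiff (about 5 N down on the paddle moves it) and stays where it is left.
- paddle (a point): Centre of the top face of the lever's paddle, a plate 32 x 44 mm (44 along the nest's y). With the lever up it is about 118 mm from the nest's origin along -x and 50 mm above the bench; fully down it is about 120 mm out and 24 mm above the bench. It moves on an arc of 62 mm radius.
- rotor: The rotor in the nest: copper disc 70 mm in diameter and 8 mm thick, above it a round hub 25.6 mm in diameter from 8 to 20 mm, then a shaft 8 mm in diameter up to 29 mm; 0.12 kg. Origin at the centre of the underside of the disc, z up through the hub. At the start it lies sunk in the nest, its underside 14.5 mm above the bench, the shaft's end just below the top of the block.
- tray: Empty square tray of bare aluminium with a black rubber liner, fixed to the bench: 110 x 110 mm outside, walls 3 mm thick and 18 mm high, liner surface 6 mm above the bench. Origin at the centre of its underside, z up.
- spare_rotor: A second rotor of the same shape, loose, standing hub up on the open bench; to be left alone. Origin at the centre of the underside of its disc. Farther back the thin guard sheet of the welding press hangs upright, fixed, at y = 0.02 m, x from 0.65 m on, its lower edge 0.37 m above the bench: keep the wrist clear of it.
Things that resemble listed ones, but are neither listed nor needed, are in the scene too. What is shaped like the rotor but blue or turquoise is not meant.

How it is judged:
By the outcome, as a careful person would: the job done as asked, in the order asked, and still so for the second after the job is handed in, with the robot touching nothing.
It also fails if it takes over 40 s, if anything falls off the work surface, if the arm or the gripper's body presses on something with over 40 N, if the wrist force passes 120 N, or if a joint passes its speed limit or range.

## Working session

There is one attempt and no reset: what is moved stays moved. The work goes in short steps, each a Python script; the robot and the scene stay as the last script left them, time stands still between calls to the robot, and variables do not carry over. Pictures are saved under pics/ and viewed, and the job is handed in when it is done.

```bash
ls; mkdir -p pics; python3 - <<'E'
from station import ctrl,get_state,vision,models
import cv2,numpy as np
for n in("scene","top"):
    p,d=vision.grab_frame(n); cv2.imwrite(f"pics/{n}0.png",p); np.save(f"{n}0.npy",d)
    i=vision.camera_info(n); print(n,i)
    for t in("nest","paddle","rotor","tray","spare_rotor"):
        print(t,[(np.round(r["point"]),round(r["p"],2)) for r in models.recognise(n,t)])
s=get_state();print(s, ctrl.pinch_z)
E
```

```text
pics
scene {'mtx': array([[460.57708841,   0.        , 322.003632  ],
       [  0.        , 460.57708841, 234.52918482],
       [  0.        ,   0.        ,   1.        ]]), 'dist_coeffs': array([-0.12026054,  0.        ,  0.        ,  0.        ,  0.        ]), 'R': array([[-0.76760779, -0.64074392,  0.01501693],
       [-0.4725467 ,  0.54996881, -0.68864644],
       [ 0.43298718, -0.53570657, -0.72494177]]), 't': array([0.34479058, 0.33970245, 0.74940647])}
nest [(array([312., 248.]), 0.57)]
paddle [(array([350., 252.]), 0.62)]
rotor [(array([326., 296.]), 0.64), (array([267., 359.]), 0.57), (array([305., 242.]), 0.56)]
tray [(array([369., 213.]), 0.9)]
spare_rotor [(array([252., 312.]), 0.68)]
top {'mtx': array([[441.04320502,   0.        , 315.40277178],
       [  0.        , 441.04320502, 239.0112769 ],
       [  0.        ,   0.        ,   1.        ]]), 'dist_coeffs': array([-0.05732484,  0.        ,  0.        ,  0.        ,  0.        ]), 'R': array([[-0.15586539, -0.98777173, -0.00360533],
       [-0.9645695 ,  0.15298872, -0.21494217],
       [ 0.21286538, -0.03002445, -0.
[... 305 characters left out ...]
)]
{'time': 0.6, 'qpos': array([ 1.41749732,  0.50745561, -0.23757453,  1.50020448,  0.12572278,
        1.14887235, -0.15476753]), 'qd': array([ 0.00076022, -0.00219727,  0.00011196,  0.00125876,  0.00255916,
       -0.00202779, -0.00129051]), 'tau': array([ 7.02880807e-04, -6.20023584e+01, -2.18329221e+00, -2.49863935e+01,
        1.39153108e-02,  2.37326145e-03, -8.22627641e-06]), 'tcp_pos': array([ 0.15990558, -0.60419639,  0.23130014]), 'eef_rot': array([ 2.11568881e-05,  9.91639798e-01,  1.29036860e-01, -9.34267472e-06]), 'contact_force': array([-0.25282058,  0.3311193 , -0.73782624]), 'wrist_torque': array([ 0.05259811, -0.01234801,  0.04183964]), 'width': 0.08528158329187814} -0.0187
```

View pics/scene0.png

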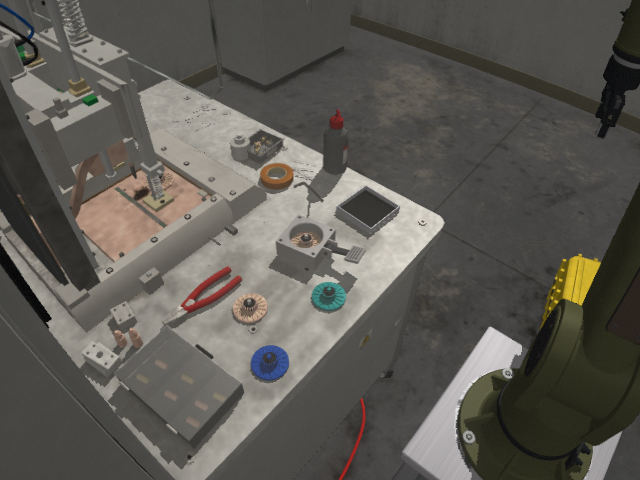

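View pics/top0.png

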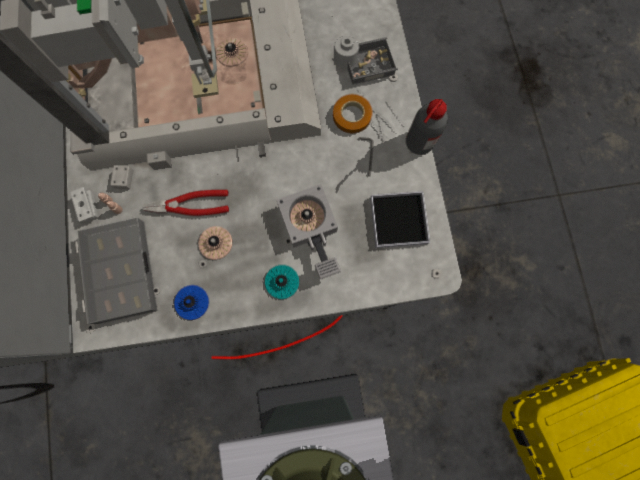

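The scene shows these candidates, with pixels from the top camera:
- Copper rotor sunk in the nest at (307,214). This is my choice.
- Spare copper rotor on the open bench at (214,242).
- Turquoise look-alike at (281,282), blue look-alike at (191,302).
- Copper disc in the press at (231,48).

The paddle is at (326,268) and the empty black-lined tray at (400,220). The other tray, at (372,60), holds parts.

```bash
cat > h.py <<'E'
from station import ctrl,get_state,vision,models,ticket
import cv2,numpy as np
from scipy.spatial.transform import Rotation as Rt
def ray(n,px,z):
    i=vision.camera_info(n); u=cv2.undistortPoints(np.array(px,float).reshape(-1,1,2),i["mtx"],i["dist_coeffs"]).reshape(-1,2)
    R=i["R"];c=-R.T@i["t"]; d=np.c_[u,np.ones(len(u))]@R
    return c+d*((z-c[2])/d[:,2])[:,None]
def cloud(n,d,m):
    i=vision.camera_info(n); v,u=np.nonzero(m&(d>0)); 
    p=cv2.undistortPoints(np.c_[u,v].astype(float).reshape(-1,1,2),i["mtx"],i["dist_coeffs"]).reshape(-1,2)
    z=d[v,u]; return (np.c_[p,np.ones(len(p))]*z[:,None]-i["t"])@i["R"]
def proj(n,X):
    i=vision.camera_info(n); return cv2.projectPoints(np.atleast_2d(np.array(X,float)),cv2.Rodrigues(i["R"])[0],i["t"],i["mtx"],i["dist_coeffs"])[0].reshape(-1,2)
def down(a): # tool z down, tool y axis at world yaw a+90 (x axis at yaw a)
    M=np.array([[np.cos(a),np.sin(a),0],[np.sin(a),-np.cos(a),0],[0,0,-1]]); q=Rt.from_matrix(M).as_quat(); return q[[3,0,1,2]]
E
python3 - <<'E'
from h import *
for n in("top","scene"):
    p,d=vision.grab_frame(n)
    for t in("nest","tray","paddle","rotor"):
        rs=models.masks_of(n,t)
        for r in rs[:3]:
            X=cloud(n,d,r["mask"]); print(n,t,round(r["p"],2),np.round(r["point"]),"n",len(X),"med",np.round(np.median(X,0),3),"zpct",np.round(np.percentile(X[:,2],[2,50,98]),3))
            if t in("nest","tray"):
                zt=.044 if t=="nest" else .018
                s=X[np.abs(X[:,2]-zt)<.006]; 
                if len(s)>20: print("   rect",[np.round(q,3) for q in cv2.minAreaRect(s[:,:2].astype(np.float32))])
                if t=="tray":
                    print("   rectall",[np.round(q,3) for q in cv2.minAreaRect(X[:,:2].astype(np.float32))])
    if n=="top": cv2.imwrite("pics/crop_t.png",cv2.resize(p[170:300,250:450],None,fx=4,fy=4,interpolation=cv2.INTER_CUBIC))
    else: cv2.imwrite("pics/crop_s.png",cv2.resize(p[180:290,260:420],None,fx=5,fy=5,interpolation=cv2.INTER_CUBIC))
E
```

```text
top nest 0.76 [320. 231.] n 2204 med [ 0.524 -0.088  0.044] zpct [0.004 0.044 0.053]
   rect [array([ 0.52 , -0.084]), array([0.178, 0.096]), np.float64(11.337)]
top tray 0.85 [402. 224.] n 2861 med [ 0.526 -0.264  0.007] zpct [0.002 0.007 0.02 ]
   rect [array([ 0.526, -0.264]), array([0.11 , 0.111]), np.float64(85.678)]
   rectall [array([ 0.529, -0.268]), array([0.116, 0.118]), np.float64(85.457)]
top paddle 0.88 [325. 264.] n 522 med [ 0.452 -0.094  0.049] zpct [0.037 0.049 0.055]
top rotor 0.8 [308. 216.] n 803 med [ 0.558 -0.076  0.023] zpct [0.019 0.023 0.04 ]
top rotor 0.79 [192. 301.] n 928 med [0.423 0.178 0.009] zpct [0.004 0.009 0.025]
scene nest 0.64 [312. 245.] n 2327 med [ 0.535 -0.078  0.043] zpct [0.002 0.043 0.054]
   rect [array([ 0.52 , -0.086]), array([0.181, 0.101]), np.float64(10.714)]
scene nest 0.55 [352. 251.] n 337 med [ 0.451 -0.093  0.05 ] zpct [0.037 0.05  0.056]
   rect [array([ 0.471, -0.087]), array([0.061, 0.04 ]), np.float64(22.475)]
scene tray 0.97 [370. 211.] n 1695 med [ 0.528 -0.266  0.009] zpct [0.005 0.009 0.021]
   rect [array([ 0.529, -0.265]), array([0.114, 0.112]), np.float64(84.974)]
   rectall [array([ 0.529, -0.264]), array([0.114, 0.113]), np.float64(84.763)]
scene tray 0.55 [252. 311.] n 783 med [0.534 0.122 0.009] zpct [0.004 0.009 0.026]
   rect [array([0.538, 0.124]), array([0.033, 0.048]), np.float64(14.83)]
   rectall [array([0.539, 0.119]), array([0.066, 0.068]), np.float64(47.175)]
scene paddle 0.73 [350. 252.] n 292 med [ 0.452 -0.093  0.05 ] zpct [0.039 0.05  0.056]
scene rotor 0.85 [327. 295.] n 767 med [ 0.434 -0.001  0.009] zpct [0.003 0.009 0.026]
scene rotor 0.76 [306. 239.] n 401 med [ 0.561 -0.078  0.025] zpct [0.02  0.025 0.044]
scene rotor 0.67 [269. 360.] n 1106 med [0.421 0.183 0.009] zpct [0.001 0.009 0.024]
```

View pics/crop_t.png

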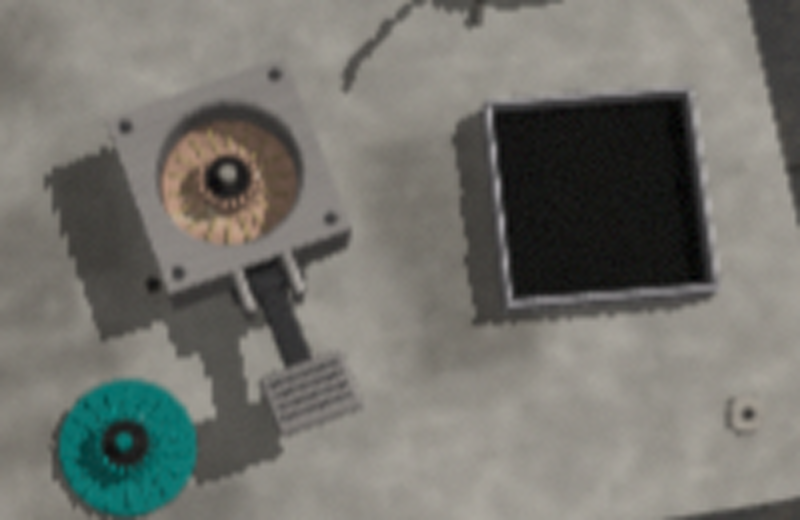

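View pics/crop_s.png

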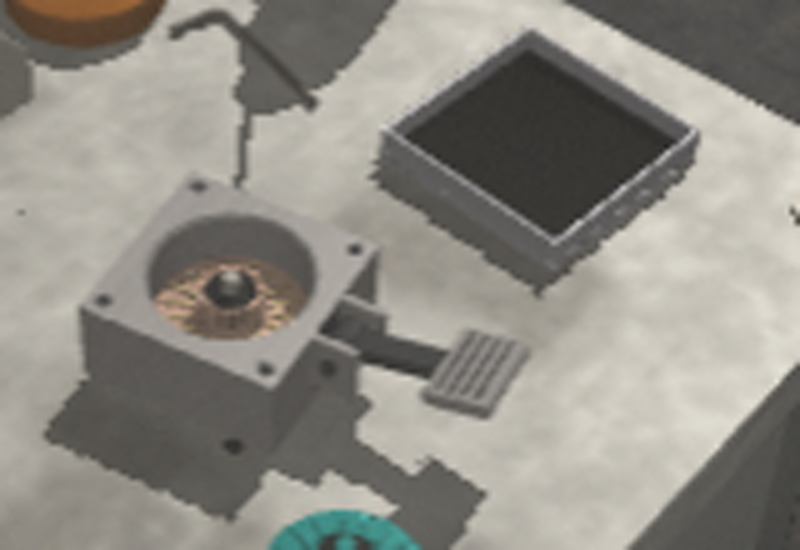

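The crops confirm the choice: the copper rotor is sunk in the nest pocket, with the lever paddle towards the robot and the black-lined tray empty. Next I refine the poses and check them by overlay.

```bash
python3 - <<'E'
from h import *
print("shaft top",ray("top",[[307.25,213.75]],.0435), ray("scene",[[260+230/5,180+283/5]],.0435))
h=lambda c:[[250+x/4,170+y/4] for x,y in c]; g=lambda c:[[260+x/5,180+y/5] for x,y in c]
# 4 screw holes on top
for n,P in(("top",h([(125,126),(274,75),(331,217),(178,272)])),("scene",g([(199,186),(355,249),(267,369),(104,300)]))):
    X=ray(n,P,.044); print(n,"nest",X.mean(0),np.round(X[:,:2],4).tolist())
for n,P in(("top",h([(488,105),(690,94),(714,290),(508,302)])),("scene",g([(531,33),(697,132),(555,243),(383,132)]))):
    X=ray(n,P,.018); print(n,"tray",X.mean(0),np.round(X[:,:2],4).tolist())
N=np.array([.5605,-.0765]);a=np.radians(11.)
T=np.array([.5275,-.2645]);b=np.radians(-5.)
for n in("top","scene"):
    p,_=vision.grab_frame(n); 
    def poly(c,a,pts,z,col):
        R=np.array([[np.cos(a),-np.sin(a)],[np.sin(a),np.cos(a)]]); X=np.c_[np.array(pts)@R.T+c,np.full(len(pts),z)]
        q=proj(n,X); return q
    o,f=((250,170),4) if n=="top" else((260,180),5)
    c=p[170:300,250:450] if n=="top" else p[180:290,260:420]
    c=cv2.resize(c,None,fx=f,fy=f,interpolation=cv2.INTER_CUBIC)
    sq=lambda x0,x1,y:[(x0,-y),(x1,-y),(x1,y),(x0,y)]
    th=np.linspace(0,6.28,40)
    for q in(poly(N,a,sq(-.048,.048,.048),.044,0),poly(N,a,sq(-.134,-.102,.022),.050,0),poly(T,b,sq(-.055,.055,.055),.018,0),poly(N,a,np.c_[np.cos(th),np.sin(th)]*.0365,.044,0)):
        cv2.polylines(c,[((q-o+.5)*f-.5).round().astype(int)],True,(0,0,255),1)
    cv2.imwrite(f"pics/ov_{n}.png",c)
E
```

```text
shaft top [[ 0.55852428 -0.07783031  0.0435    ]] [[ 0.55822697 -0.07538863  0.0435    ]]
top nest [ 0.5602263  -0.07707905  0.044     ] [[0.5918, -0.0301], [0.6066, -0.1082], [0.5291, -0.1245], [0.5133, -0.0455]]
scene nest [ 0.56097711 -0.0793887   0.044     ] [[0.6082, -0.1112], [0.5297, -0.1264], [0.5135, -0.0479], [0.5925, -0.0321]]
top tray [ 0.52461334 -0.2648167   0.018     ] [[0.5819, -0.2169], [0.5715, -0.3222], [0.4674, -0.3125], [0.4777, -0.2077]]
scene tray [ 0.52613835 -0.26571003  0.018     ] [[0.5733, -0.322], [0.4693, -0.3155], [0.4778, -0.2093], [0.5842, -0.216]]
```

View pics/ov_top.png

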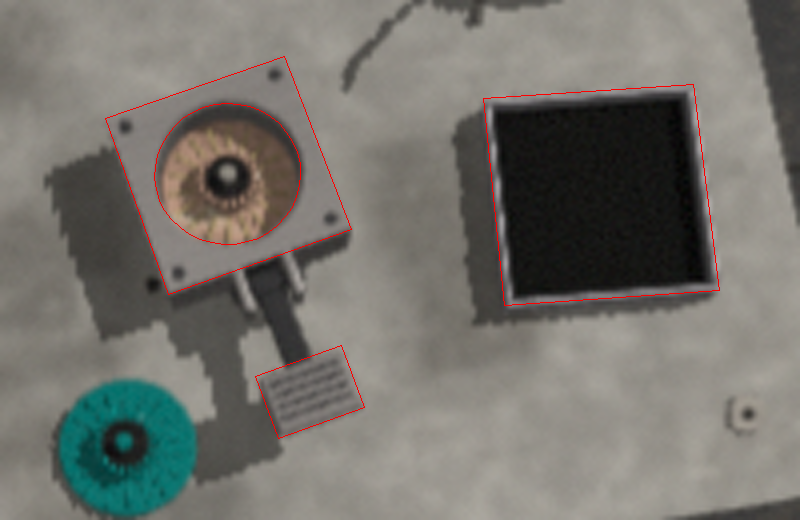

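View pics/ov_scene.png

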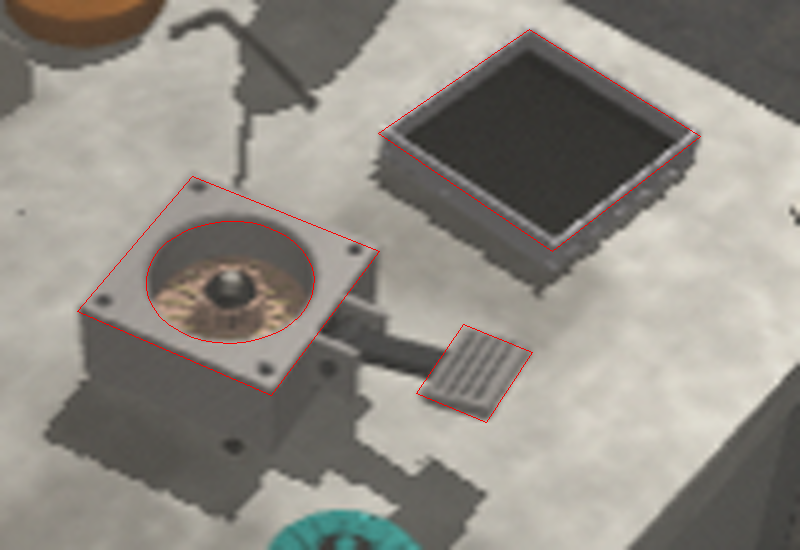

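The overlays fit in both cameras: nest at about (0.5605, -0.0775) with 11° yaw, tray at about (0.527, -0.265) with -5° yaw. Now I press the paddle.

```bash
cat >> h.py <<'E'
N=np.array([.5603,-.0773]);A=np.radians(11.2)
T=np.array([.5265,-.265]);B=np.radians(-5.)
U=np.array([np.cos(A),np.sin(A)])
E
python3 - <<'E'
from h import *
print(get_state()["time"])
P=N-.119*U; print(P)
for a in (A,A+np.pi,A+np.pi/2,A-np.pi/2):
    for nm,pt in(("pad",[*P,.03]),("rot",[*N,.0485]),("tray",[*T,.016])):
        q=ctrl.ik(pt,down(a)); print(round(a,2),nm,None if q is None else np.round(q,2))
E
```

```text
1.2
[ 0.44356634 -0.10041389]
0.2 pad [ 0.34  0.55 -0.24  2.18  0.3   0.44 -1.52]
0.2 rot [ 0.29  0.63 -0.3   1.88  0.29  0.67 -1.56]
0.2 tray [ 0.58  0.7  -0.25  1.83  0.27  0.64 -1.21]
3.34 pad [ 0.65  0.63 -0.73  2.17  0.76  0.61  1.14]
3.34 rot [ 0.65  0.79 -0.94  1.87  0.81  0.92  1.08]
3.34 tray [ 0.93  0.84 -0.86  1.83  0.82  0.87  1.43]
1.77 pad [ 0.56  0.6  -0.57  2.17  0.63  0.54 -0.3 ]
1.77 rot [ 0.51  0.7  -0.68  1.87  0.61  0.78 -0.3 ]
1.77 tray [ 0.75  0.74 -0.54  1.83  0.55  0.72  0.1 ]
-1.38 pad [ 0.12  0.55  0.07  2.18 -0.09  0.42 -2.68]
-1.38 rot [ 0.04  0.62  0.08  1.88 -0.08  0.64 -2.78]
-1.38 tray [ 0.34  0.7   0.13  1.84 -0.15  0.61 -2.38]
```

```bash
python3 - <<'E'
from h import *
P=N-.119*U
ctrl.close_gripper(30)
ctrl.movep([*P,.12],down(A))
s=get_state();print(s["time"],s["tcp_pos"],s["contact_force"])
f0=s["contact_force"][2]
ctrl.movel([*P,.056],max_speed=.15)
z=.056
while z>.018:
    z-=.003 if z>.034 else .0015
    ctrl.movel([*P,z],max_speed=.05)
    s=get_state(); f=s["contact_force"][2]-f0
    print(round(s["time"],2),round(z,4),np.round(s["tcp_pos"][2],4),round(f,1))
    if f>25: break
E
```

```text
4.075 [ 0.44373038 -0.1012904   0.12006422] [ 0.48121466 -0.40181559  0.76201482]
4.9 0.053 0.0536 -0.7
5.15 0.05 0.0502 1.8
5.4 0.047 0.047 0.0
5.65 0.044 0.0439 0.4
5.9 0.041 0.0409 -0.2
6.15 0.038 0.0379 -0.2
6.4 0.035 0.0349 0.3
6.65 0.032 0.032 1.4
6.9 0.0305 0.0305 2.0
7.15 0.029 0.029 2.6
7.4 0.0275 0.0276 3.9
7.65 0.026 0.0261 3.6
7.9 0.0245 0.0251 11.6
8.15 0.023 0.0246 28.6
```

```bash
python3 - <<'E'
from h import *
P=N-.119*U
ctrl.movel([*P,.12],max_speed=.25)
for n in("top","scene"):
    p,d=vision.grab_frame(n)
    if n=="top": c=cv2.resize(p[170:300,250:450],None,fx=4,fy=4,interpolation=cv2.INTER_CUBIC); o,f=(250,170),4
    else: c=cv2.resize(p[180:290,260:420],None,fx=5,fy=5,interpolation=cv2.INTER_CUBIC);o,f=(260,180),5
    th=np.linspace(0,6.28,40)
    for r,z in((.035,.0465),(.004,.0675),(.0128,.0585)):
        q=proj(n,np.c_[N+np.c_[np.cos(th),np.sin(th)]*r,np.full(40,z)]); cv2.polylines(c,[((q-o+.5)*f-.5).round().astype(int)],True,(0,0,255),1)
    cv2.imwrite(f"pics/up_{n}.png",c)
    m=np.zeros(d.shape,bool); X=cloud(n,d,~m); k=np.hypot(*(X[:,:2]-N).T)<.033; print(n,np.round(np.percentile(X[k,2],[5,50,95,99]),4), X[k&(X[:,2]>.063)].mean(0))
    k=np.hypot(*(X[:,:2]-P).T)<.012; print(np.round(np.percentile(X[k&(X[:,2]<.1),2],[5,50,95]),4))
print(get_state()["time"])
E
```

```text
Traceback (most recent call last):
IndexError: index -1 is out of bounds for axis 0 with size 0
```

View pics/up_top.png

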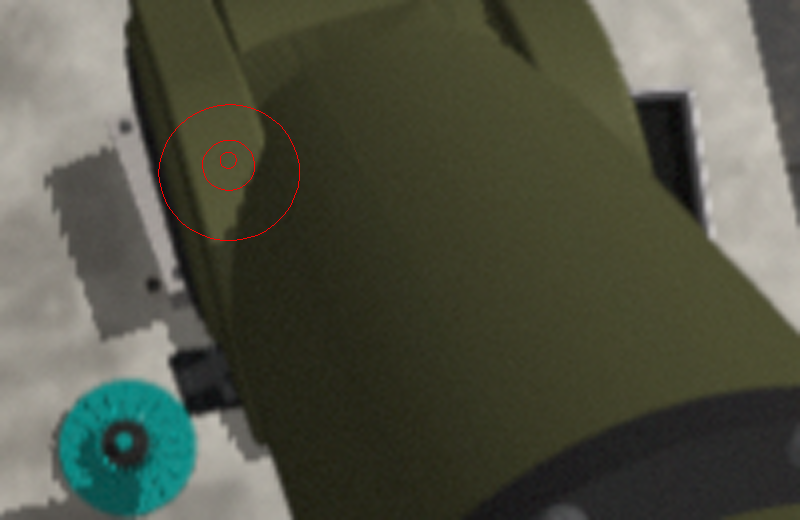

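The arm hides the nest from the top camera, so I use the scene camera while the arm stays put.

```bash
python3 - <<'E'
from h import *
n="scene"
p,d=vision.grab_frame(n)
c=cv2.resize(p[180:290,260:420],None,fx=5,fy=5,interpolation=cv2.INTER_CUBIC);o,f=(260,180),5
th=np.linspace(0,6.28,40)
for r,z in((.035,.0465),(.004,.0675),(.0128,.0585)):
    q=proj(n,np.c_[N+np.c_[np.cos(th),np.sin(th)]*r,np.full(40,z)]); cv2.polylines(c,[((q-o+.5)*f-.5).round().astype(int)],True,(0,0,255),1)
cv2.imwrite("pics/up_scene.png",c)
X=cloud(n,d,d>0);k=(np.hypot(*(X[:,:2]-N).T)<.033)&(X[:,2]<.09); print(k.sum(),np.round(np.percentile(X[k,2],[5,50,95,99]),4) if k.any() else "")
print(get_state()["time"])
E
```

```text
537 [0.0451 0.0484 0.0617 0.0698]
8.7917
```

View pics/up_scene.png

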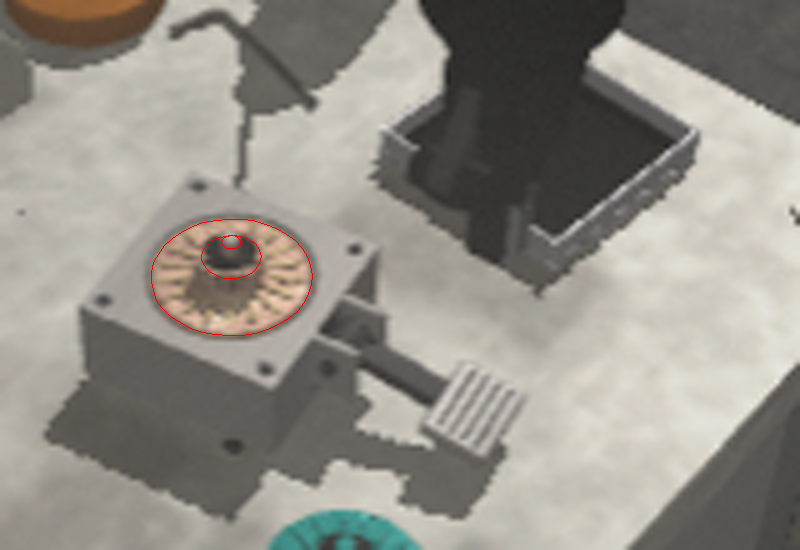

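The rotor is fully raised and matches the model overlay at (231,275) in the crop; the paddle is down. Now the grasp.

```bash
python3 - <<'E'
from h import *
ctrl.ungrasp()
ctrl.movep([*N,.13],down(A))
ctrl.movel([*N,.049],max_speed=.12)
s=get_state();print(s["time"],s["tcp_pos"],s["contact_force"])
ctrl.close_gripper(40)
s=get_state();print(s["time"],s["tcp_pos"],s["contact_force"],s["width"])
p,d=vision.grab_frame("scene")
cv2.imwrite("pics/grip.png",cv2.resize(p[180:290,260:420],None,fx=5,fy=5,interpolation=cv2.INTER_CUBIC))
E
```

```text
10.95 [ 0.56054879 -0.07739457  0.04961615] [-0.33506492  0.07090163 -0.32141824]
11.55 [ 0.5604449  -0.07733347  0.04929443] [-0.79376071 -0.34791633  3.54001906] 0.023221483224342785
```

View pics/grip.png

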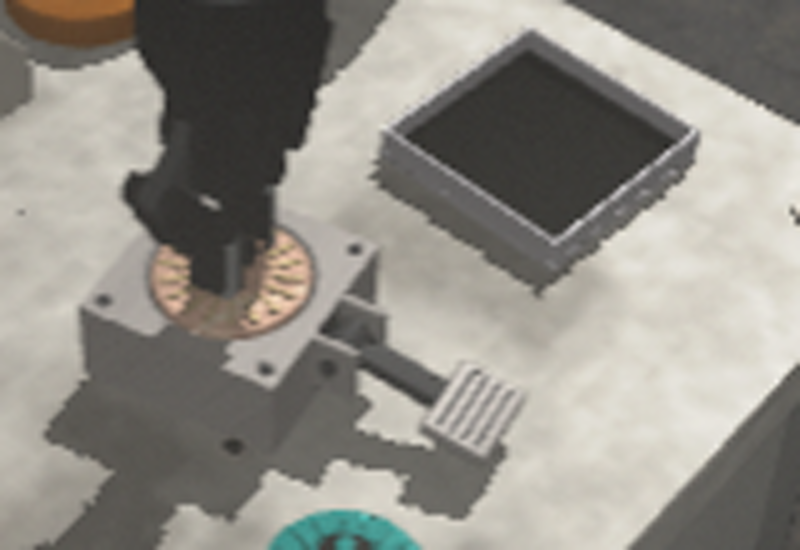

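```bash
python3 - <<'E'
from h import *
g=get_state()["tcp_pos"]; print(g)
ctrl.movel([*N,.075],max_speed=.06)
ctrl.movel([*N,.13],max_speed=.15)
s=get_state();print(s["time"],s["tcp_pos"],s["contact_force"],s["width"])
p,d=vision.grab_frame("scene")
cv2.imwrite("pics/lift.png",cv2.resize(p[140:290,240:420],None,fx=4,fy=4,interpolation=cv2.INTER_CUBIC))
E
```

```text
[ 0.56045959 -0.07731025  0.04928936]
12.7 [ 0.55998189 -0.07745024  0.12950129] [-1.04559366 -0.19780591 -1.88305858] 0.02293752853570252
```

View pics/lift.png

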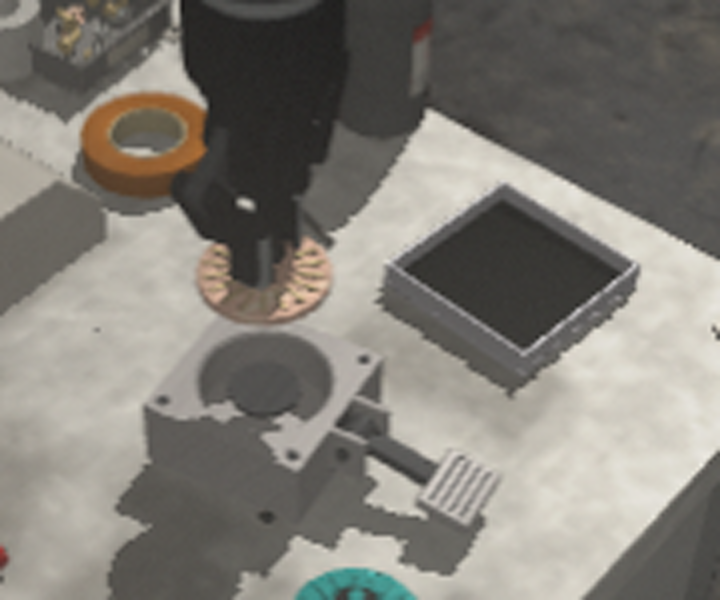

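The rotor is held level, clear of the nest at (263,280) in the crop. Next I move to the tray.

```bash
python3 - <<'E'
from h import *
ctrl.movep([*T,.12],down(B))
s=get_state();f0=s["contact_force"][2];print(s["time"],s["tcp_pos"],s["width"],f0)
p,d=vision.grab_frame("scene")
cv2.imwrite("pics/over.png",cv2.resize(p[130:270,290:450],None,fx=4,fy=4,interpolation=cv2.INTER_CUBIC))
ctrl.movel([*T,.035],max_speed=.12)
ctrl.movel([*T,.0205],max_speed=.04)
z=.0205
while z>.0145:
    z-=.0008
    ctrl.movel([*T,z],max_speed=.03)
    s=get_state();f=s["contact_force"][2]-f0;print(round(s["time"],2),round(z,4),round(s["tcp_pos"][2],4),round(f,1),round(s["width"],4))
    if f>4:break
p,d=vision.grab_frame("scene")
cv2.imwrite("pics/low.png",cv2.resize(p[130:270,290:450],None,fx=4,fy=4,interpolation=cv2.INTER_CUBIC))
E
```

```text
13.5333 [ 0.52619036 -0.26468671  0.11920357] 0.023611299578242106 -1.9304478237286562
15.2 0.0197 0.0198 1.1 0.0235
15.45 0.0189 0.0189 0.6 0.0234
15.7 0.0181 0.018 1.1 0.0235
15.95 0.0173 0.0172 0.3 0.0235
16.2 0.0165 0.017 5.8 0.0231
```

View pics/low.png

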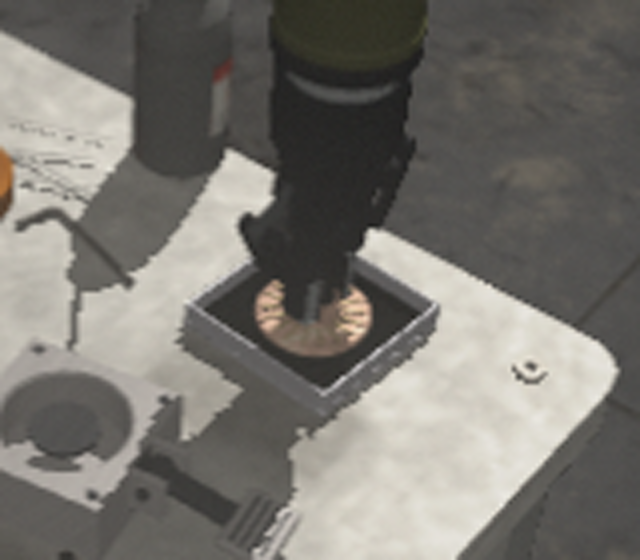

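View pics/over.png

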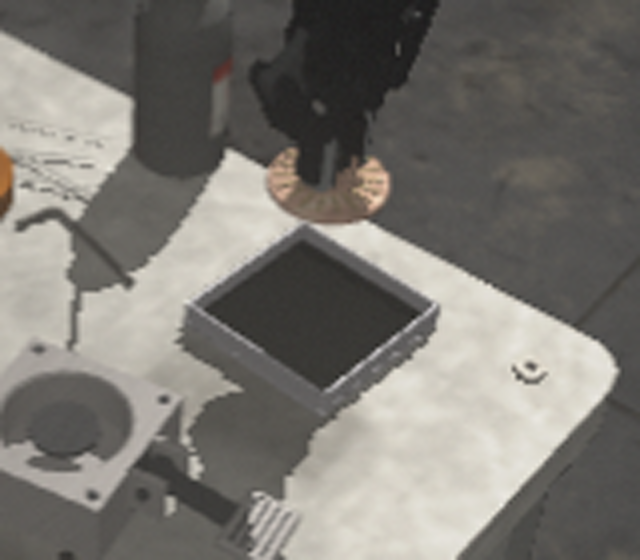

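Contact came at the expected height, with the rotor flat and centred in the tray. I release it, retreat and check.

```bash
python3 - <<'E'
from h import *
ctrl.ungrasp()
print(get_state()["contact_force"])
ctrl.movel([*T,.14],max_speed=.12)
ctrl.movep([.25,-.56,.23],down(.26))
ctrl.pause(.3)
for n in("scene","top"):
    p,d=vision.grab_frame(n)
    c=p[150:290,240:420] if n=="scene" else p[170:310,170:450]
    cv2.imwrite(f"pics/end_{n}.png",cv2.resize(c,None,fx=4 if n=="scene" else 2.8,fy=4 if n=="scene" else 2.8,interpolation=cv2.INTER_CUBIC))
    X=cloud(n,d,d>0); r=np.hypot(*(X[:,:2]-T).T)
    k=(r>.018)&(r<.032); A_=np.c_[X[k,:2]-T,np.ones(k.sum())]; c_=np.linalg.lstsq(A_,X[k,2],rcond=None)[0]; print(n,"disc z",c_[2],"tilt",c_[:2]); k=(r<.03)&(X[:,2]>.028); print("shaft",X[k].mean(0) if k.any() else None)
s=get_state();print(s["time"],s["contact_force"],s["tcp_pos"])
E
```

```text
[ 0.62414111 -0.21069516  0.06763772]
scene disc z 0.015043534557982852 tilt [ 0.04165652 -0.02575753]
shaft [ 0.527613   -0.26377331  0.03036141]
top disc z 0.013598723817604234 tilt [-0.00121277 -0.0034536 ]
shaft [ 0.52615177 -0.26589741  0.03206075]
19.9917 [ 0.36514292 -0.06547404  0.79968043] [ 0.25035096 -0.55980444  0.22997269]
```

View pics/end_scene.png

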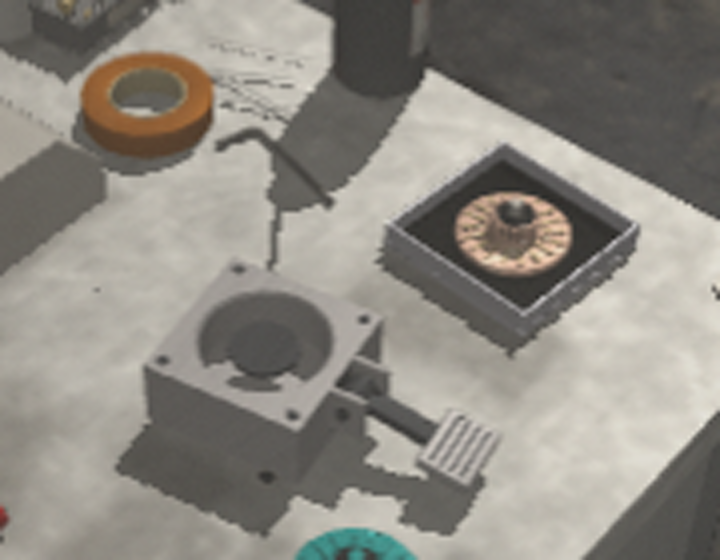

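View pics/end_top.png

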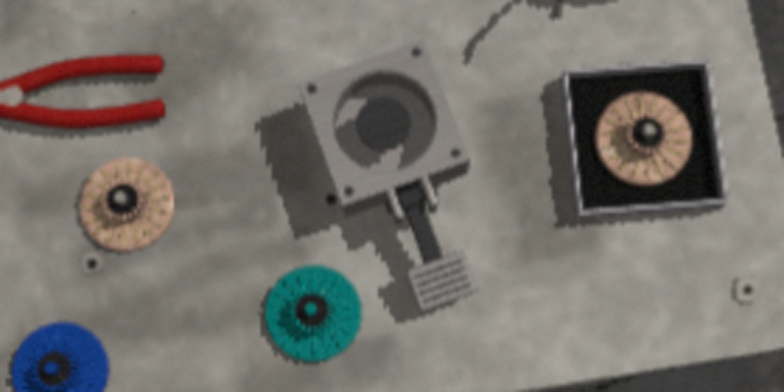

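Both pictures show the rotor flat, hub up, in the middle of the tray: (515,232) in the scene crop and (645,137) in the top crop. The nest is empty, the paddle is down and the spare rotor has not moved.

```bash
python3 -c "
from station import ticket;print(ticket.close_job())"
```

```text
the job is handed in; nothing more can be done
None
```

The copper rotor now lies flat, hub up, in the middle of the black-lined tray. The job was handed in at about 20 s on the robot's clock.

**What I did:** I pushed the paddle down to its stop, where the push force climbed to about 29 N at a tip height of 24.6 mm. The scene camera showed the rotor fully raised. I gripped it by the hub at 40 N, lifted it out and lowered it until it touched the liner (about 6 N). Then I released it and moved the arm clear.

**Last checks:**
- **Position:** the shaft is within about 2 mm of the tray's centre in both cameras.
- **Level:** the top camera puts the disc top at 13.6 mm (14 mm expected) with almost no tilt.
- **Surroundings:** the nest is empty, the lever is still down, and the spare rotor and the look-alikes have not moved.

**What disagreed:**
- **Tilt:** the scene camera's fit gave a slope of 0.04 rad. I put this down to its slanted view catching the hub's edge, since the picture shows the disc flat.
- **Gripper width:** it read 23 mm on the 25.6 mm hub, but the grip held throughout.
- **Top view:** the arm blocked the top camera after the push, so only the scene camera confirmed that the rotor had risen.

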